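Clamp an engine-mount bracket in its jig with the over-centre toggle clamp

TASK

One of the two drilling jigs on the bench has a cast engine-mount bracket lying in it, not yet pushed home. Push the bracket along the nest until its foot stands fully against the two stop pins, then push that jig's clamp handle over and down past its dead point until it snaps into lock and holds the bracket down. Do it all by pushing: do not lift the bracket, and leave the empty jig's clamp open and everything else on the bench where it is.

Things in the scene. Friction and masses are not known exactly. Their poses are not given: they have to be found in the camera images.
- jig: The jig that holds the bracket: an aluminium plate 226 x 112 x 16 mm bolted flat to the bench (immovable). Origin at the centre of its underside, on the bench; z up; x along its length, from the clamp (-x end) to the open loading end (+x). The bracket's foot slides along x on the plate between two side guides, 14 mm high, x = -21 to +83 mm, 64 mm apart inside.
- jig_stops (a point): Point on the plate's top (16 mm above the bench), midway between the two stop pins, in the plane of the pins' faces that look to the jig's +x: x = -17 mm in the jig's frame. The pins are 10 mm thick, 18 mm high, 36 mm apart. The 30 mm wide clamp stands just behind them and works in the jig's plane y = 0.
- bracket_mid (a point): Middle of the bracket's foot (half-way up). The bracket is a loose dark iron casting, some 0.6 kg: foot 84 (x) x 60 (y) x 12 mm high, with an upright lug (14 mm thick, 44 wide, top 62 mm above the foot's underside) at its +x end; its axes lie along the jig's. Home against the pins, this point is at x = +25 mm in the jig's frame; it starts 18 to 40 mm further to +x.
- bracket_lug (a point): On the bracket: centre of the outer (+x) face of the upright lug, 30 mm above the foot's underside, 42 mm from the foot's middle along x. A push here towards the jig's -x slides the bracket home; it takes some 2 to 6 N to slide.
- clamp (a joint): Handle of the loaded jig's clamp, angle to the clamp's bar in rad: 0 fully open (upright, bar raised), starts at 0 to 0.2, dead point about 2.65, locked on its stop 2.74 to 2.79. Light and stays about where it is left up to 2.4, where the rubber tip meets the bracket; from there it takes a growing push, up to 5 N square to the handle near its end, and springs back if let go; past the dead point it snaps to the stop.
- clamp_root (a point): The pin on which that handle turns, on the clamp's bar. It travels a little as the clamp closes: in the jig's frame from (-71, 0, 45) mm open to (-49, 0, 68) mm locked. When open, the bar stands upright just to the +x side of the handle's lower half, its top about 125 mm above the bench; it swings down to +x as the handle goes over.
- clamp_grip (a point): On the handle's centre line, 97 mm from its pin: middle of the black rubber grip, which is round, 22 mm thick, and reaches from 59 to 135 mm from the pin. The side to push is the one that faces the jig's +x, and later up.
- clamp_end (a point): Free end of the handle, 135 mm from its pin (clamp_root) on the centre line. In the jig's frame it goes in an arc from (-89, 0, 179) mm fully open, back and down to (-184, 0, 77) mm locked: there the handle points to the jig's -x, 4 degrees above level.
- bracket: The same bracket; origin at the centre of its foot's underside, z up when it lies flat.
- clamp_bar: The clamp's hold-down bar with its spindle and rubber tip, which presses on the foot's top when the clamp is locked. Origin at its pivot on the clamp's base, 44 mm above the bench.
- empty_jig: The second jig, of the same make but with nothing in it; same origin and axes. Beside the first, to be left alone.
- clamp2 (a joint): Handle of the empty jig's clamp, same meaning as clamp: 0 fully open; it is open and shall stay so.
- clamp2_end (a point): Free end of the empty jig's clamp handle, about 179 mm above the bench.
- spare_bracket: A second bracket of the same kind lying on the bench, in no jig; leave it. Origin at the centre of its foot's underside.
- wrench: Steel open-end wrench, 190 mm, lying on the bench; leave it.
- screwdriver: Screwdriver, 200 mm, lying on the bench; leave it.
- mallet: Hammer with a wooden handle, 260 mm, lying on the bench; leave it.
- socket: Steel wrench socket, a short tube 26 mm thick and 38 mm high, standing on the bench; leave it.
- grease_tin: Grey tin 76 mm thick, 75 mm high, standing on the bench; leave it.
- spray_can: Plain aluminium spray can 54 mm thick, 170 mm high, standing on the bench; leave it.
There are look-alikes about, which are no part of the job. Leave any yellow look-alike of the bracket alone.

How it is judged:
By the outcome, as a careful person would: the job done as asked, in the order asked, and still so for the second after the job is handed in, with the robot touching nothing.
It also fails if it takes over 45 s, if anything falls off the work surface, if the arm or the gripper's body presses on something with over 40 N, if the wrist force passes 120 N, or if a joint passes its speed limit or range.

ROBOT

A 6-joint arm with a two-finger parallel gripper is mounted at the origin on the work surface. World frame = base frame: x ahead of the robot, y to its left, z up, the work surface at z = 0. Lengths are in m, angles in rad, forces in N, time in s.
With the tool pointing down it reaches from about 0.35 to 0.725 m from the base axis. Payload 4.3 kg.
Tool frame: the origin (TCP) lies on the centre line of the jaws, within the pads' length; the fingertips stand tip_reach ahead of it and the grasp point (between the pads) lies 3 mm ahead of it (tip_reach is the distance from the TCP to the fingertips, in m); z points along the fingers, y is the direction in which the jaws open and shut (so a half turn about z gives the same grasp; the last joint's range is limited). The gripper opens to 85 mm and grips with 20 to 120 N. Pads are 22 mm wide; open, the fingers measure 114 mm over their backs; the gripper's body (76 mm by 85 mm) begins 54 mm behind the grasp point. The pads swing forward as they close: fully open they stand 13 mm farther back than shut.
Start: joints at [-1.34, 0.377, 0.081, 1.274, 0, 1.46], TCP at [0.192, -0.542, 0.229] pointing down, gripper open.
Joint ranges: [-2.72, 2.72], [-0.84, 1.66], [-1.02, 1.22], [-1.77, 2.12], [-1.37, 1.28], [-3.14, 3.14]. Speed limits (rad/s): [2.57, 2.57, 3.14, 3.14, 3.14, 3.14].

INTERFACE

Orientations are given as [roll, pitch, yaw] about the fixed x, y, z axes, in that order (R = Rz(yaw) Ry(pitch) Rx(roll)).
In Python, from cell import read_state, camera, hand_in, tip_reach gives the robot as it stands.
- The arm moves only by the tool apply_moves, never from a script. Its arguments are lists of equal length, an entry for each row: "offset": the shift along the tool's x, y, z in cm, a list of three; "angular": the turn, a rotation vector about the tool's x, y, z in degrees, a list of three. In form: {"offset": [[x, y, z], ...], "angular": [[ax, ay, az], ...]}. A call has exactly 5 rows; each row shifts and turns the pose as measured when the row begins, along the tool's axes as they then stand; what a row does not reach is not made up. A row lasts 1/8 s, in which the tool goes at most 62.5 mm and 10.7 degrees, less where a joint would pass 70% of its speed; a pose out of reach is approached as far as the arm can. A call is refused whole if a number of a shift passes 6.25 or a number of a turn 10.7, either way. A call with a gripper value outside its range is refused whole. "fingers" is the finger opening in cm, from 0 to 8.54, set as the call begins (left out, the last holds). The fingers move at their own pace and stop on an object; "force" is the grip in N (left out, the last holds). Time passes only in rows, so rows that do not move let the fingers close, or fill a call up. It gives the time, the measured TCP pose, the force and the opening at its end, in the units of the state.
- read_state(): the state, without advancing time (a new reading comes with each control period).
- camera(name): name is "side" or "top"; returns a dict with "frame" (480x640x3 uint8, blue, green, red), "mtx" (3x3 intrinsics, pixels), "T" (4x4, takes a point from camera to world coordinates). Camera axes: x right, y down, z forward; pixel columns grow to the right and rows downward; lengths in m; the calibration is good to about 2 mm. A picture is of the moment at which its call begins. There is no depth.
- hand_in(): hands the job in, once; it reports no verdict.
The state is a dict: "clock": time; "joints": joint angles; "qvel": joint speeds; "effort": joint torques, N m; "ee_pos": TCP position; "tool_rot": TCP orientation; "ft_force": force on the tool from outside, world axes, zero at the start; "torque": the same for the moment, N m; "opening": finger opening in m.
Only numpy, scipy, OpenCV 4.12 (cv2) and the standard library are available. Lean on these libraries where they do the work, as an engineer would, in place of code of your own. Each camera call takes 0.05 s, during which the arm holds its last target. There are 200 camera calls.

## Working session

There is one attempt and no reset: what is moved stays moved. The work goes in short steps, Python scripts to look and compute and a tool call to move; the robot and the scene stay as the last step left them, time stands still between calls to the robot, and variables do not carry over. Pictures are saved under pics/ and viewed, about 8 in all and at most 12, crops included, and the job is handed in when it is done.

Besides the shell and the picture viewer there is one more tool, called after ">>>" as name(argument=value, ...) on one line, values as JSON. apply_moves: Moves the arm, as the interface text tells. Its arguments: {"type":"object","properties":{"offset":{"type":"array"},"angular":{"type":"array"},"fingers":{"type":"number"},"force":{"type":"number"}},"required":["offset","angular"]}

```bash
mkdir -p pics; ls
python3 - <<'E'
from cell import *
import cv2,numpy as np
np.set_printoptions(precision=4,suppress=True)
print(read_state(),tip_reach)
for n in ("side","top"):
    c=camera(n); cv2.imwrite(f"pics/{n}0.png",c["frame"]); print(n,c["mtx"],c["T"])
E
```

```text
pics
{'clock': 0.0, 'joints': array([-1.3403,  0.3781,  0.0796,  1.2744, -0.    ,  1.4605]), 'qvel': array([-0.0017,  0.    ,  0.0002,  0.0003, -0.0003, -0.0001]), 'effort': array([ -0.0012, -46.3608,  26.9875,   0.0209,  -0.0003,   0.    ]), 'ee_pos': array([ 0.192 , -0.5413,  0.2279]), 'tool_rot': array([-3.1395, -0.0002,  0.3408]), 'ft_force': array([-0.1373,  0.5551,  0.3882]), 'torque': array([ 0.0134, -0.0434, -0.0285]), 'opening': 0.08536701777844373} 0.022
side [[511.6732   0.     321.3662]
 [  0.     511.6732 248.7027]
 [  0.       0.       1.    ]] [[-0.9853 -0.0889  0.1457  0.3309]
 [-0.1705  0.4824 -0.8592  1.1339]
 [ 0.0061 -0.8714 -0.4905  0.6827]
 [ 0.      0.      0.      1.    ]]
top [[535.2071   0.     312.3511]
 [  0.     535.2071 244.2752]
 [  0.       0.       1.    ]] [[ 0.0026 -0.9887  0.1497  0.3057]
 [-1.     -0.002   0.0038  0.1166]
 [-0.0034 -0.1498 -0.9887  1.4109]
 [ 0.      0.      0.      1.    ]]
```

View pics/side0.png

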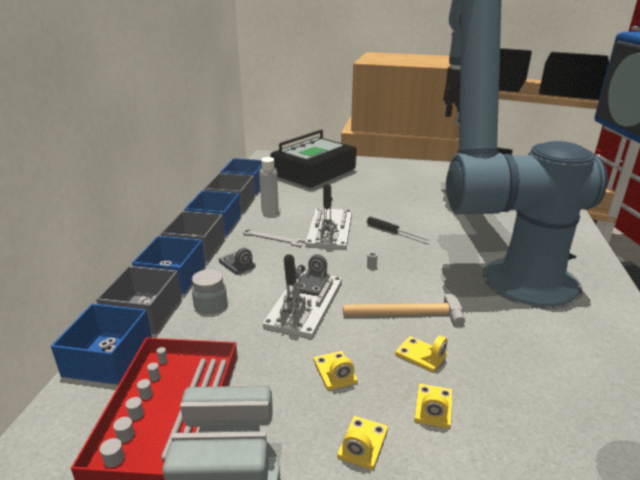

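View pics/top0.png

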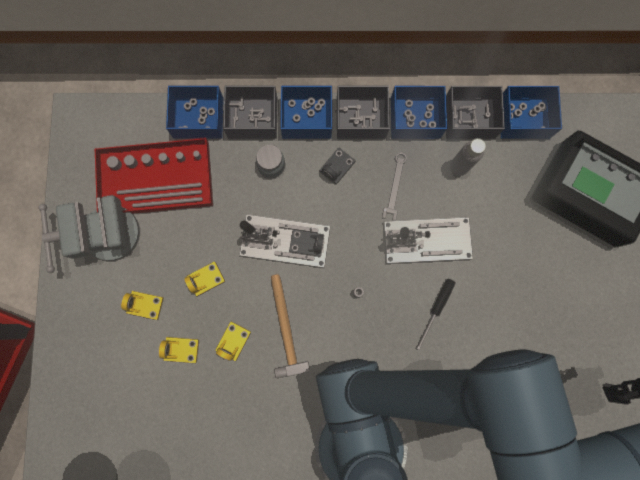

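Top view: the left jig at (284,240) holds the dark bracket, with its clamp to the left (world +y). The right jig at (428,240) is empty. The spare bracket is at (337,165), and the yellow look-alikes are at lower left. I'll measure the loaded jig and check it in an enlarged crop.

```bash
cat > h.py <<'E'
from cell import *
import cv2,numpy as np
from scipy.spatial.transform import Rotation as R
np.set_printoptions(precision=4,suppress=True)
def ray(c,u,v):
    d=c["T"][:3,:3]@np.linalg.solve(c["mtx"],[u,v,1]); return c["T"][:3,3],d
def onz(c,u,v,z):
    o,d=ray(c,u,v); return o+d*(z-o[2])/d[2]
def pix(c,p):
    q=c["mtx"]@(c["T"][:3,:3].T@(np.asarray(p)-c["T"][:3,3])); return q[:2]/q[2]
E
python3 - <<'E'
from h import *
c=camera("top"); f=c["frame"]
h=cv2.cvtColor(f,cv2.COLOR_BGR2HSV)
m=((h[...,2]>195)&(h[...,1]<30)).astype(np.uint8)
m[:, :225]=0; m[:,345:]=0; m[:200]=0; m[280:]=0
ys,xs=np.nonzero(m)
P=np.array([onz(c,u,v,.016)[:2] for u,v in zip(xs,ys)]).astype(np.float32)
r=cv2.minAreaRect(P); print(len(P),r); print(cv2.boxPoints(r))
s=camera("side")
cv2.imwrite("pics/c1.png",np.hstack([cv2.resize(f[205:275,230:340],(440,280),interpolation=2),cv2.resize(s["frame"][245:340,255:355],(300,285),interpolation=2)[:280]]))
E
```

```text
Traceback (most recent call last):
cv2.error: OpenCV(4.12.0) /io/opencv/modules/imgproc/src/convhull.cpp:143: error: (-215:Assertion failed) total >= 0 && (depth == CV_32F || depth == CV_32S) in function 'convexHull'
```

Run:
```python
from h import *
c=camera("top"); f=c["frame"]
print(f[222,262],f[260,300],f[215,270],f[250,245])
h=cv2.cvtColor(f,cv2.COLOR_BGR2HSV)
for t in (165,180):
    m=(h[...,2]>t).astype(np.uint8)
    m[:, :225]=0; m[:,345:]=0; m[:200]=0; m[280:]=0
    m=cv2.morphologyEx(m,cv2.MORPH_OPEN,np.ones((2,2),np.uint8))
    ys,xs=np.nonzero(m)
    if len(xs)<50: continue
    P=np.array([onz(c,u,v,.016)[:2] for u,v in zip(xs,ys)]).astype(np.float32)
    r=cv2.minAreaRect(P); print(t,len(P),r); print(cv2.boxPoints(r))
s=camera("side")
cv2.imwrite("pics/c1.png",np.hstack([cv2.resize(f[205:275,230:340],(440,280),interpolation=2),cv2.resize(s["frame"][245:340,255:355],(300,285),interpolation=2)[:280]]))
```

```text
[168 178 186] [185 193 194] [112 121 126] [141 149 154]
165 1356 ((0.49996814131736755, 0.19600754976272583), (0.2230396717786789, 0.1591801792383194), 82.12461853027344)
[[0.4058 0.0964]
 [0.5635 0.0746]
 [0.5941 0.2956]
 [0.4364 0.3174]]
180 1084 ((0.5256476998329163, 0.19186265766620636), (0.21793916821479797, 0.10660263150930405), 81.95136260986328)
[[0.4576 0.0914]
 [0.5632 0.0765]
 [0.5937 0.2923]
 [0.4881 0.3072]]
```

View pics/c1.png

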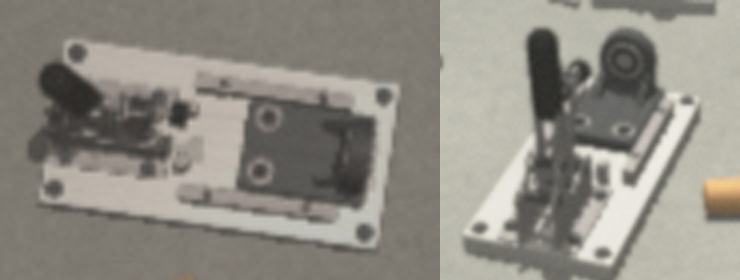

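Top crop on the left, side crop on the right. The dark bracket lies in the nest at about (290,242) full-frame, with its lug at the right end. The raised clamp is at the left with its black grip at about (247,224). This is the loaded jig, and the dark bracket fits the description. Jig +x points roughly to world -y.

Run:
```python
from h import *
c=camera("top"); s=camera("side")
t=lambda x,y,z: onz(c,230+(x-1.5)/4,205+(y-1.5)/4,z)
sd=lambda x,y: (255+(x-440-1)/3,245+(y-1)/3)
H=[t(*p,.016) for p in [(75,52),(384,96),(366,233),(54,188)]]
ctr=np.mean(H,0); print("holes",H,"ctr",ctr)
print("corner ctr",np.mean([t(*p,.016) for p in [(66,38),(398,84),(378,247),(40,203)]],0))
d=(H[1]+H[2]-H[0]-H[3]); a=np.arctan2(d[1],d[0]); print("yaw",np.degrees(a))
ex=np.array([np.cos(a),np.sin(a),0]);ey=np.array([-ex[1],ex[0],0])
J=lambda p:np.array([(p-ctr)@ex,(p-ctr)@ey,p[2]])
for n,p,z in [("foot-x",(252,97),.028),("foot-x",(240,190),.028),("hole",(268,118),.028),("hole",(260,172),.028),("foot+y",(376,113),.028),("foot",(362,205),.028)]: print(n,J(t(*p,z))*1000)
# two-view: handle end top centre (world z .179)
print("handle end top",J(t(55,75,.175))*1000)
o,dd=ray(s,*sd(543,35)); 
for z in (.17,.18,.19): print("side handle",J(o+dd*(z-o[2])/dd[2])*1000)
# side holes of plate check, at z=.016
for p in [(479,227),(602,252),(687,100)]: print("side hole",J(onz(s,*sd(*p),.016))*1000)
print("sidefoot holes",[J(onz(s,*sd(*p),.028))*1000 for p in [(578,122),(623,130)]])
# empty handle
for u,v in [(392,240)]: print("empty handle",J(onz(c,u,v,.175))*1000)
```

```text
holes [array([0.5882, 0.2921, 0.016 ]), array([0.5589, 0.0869, 0.016 ]), array([0.4677, 0.0988, 0.016 ]), array([0.497 , 0.3041, 0.016 ])] ctr [0.528  0.1955 0.016 ]
corner ctr [0.5276 0.195  0.016 ]
yaw -98.12977087372668
foot-x [17.5219 30.7414 28.    ]
foot-x [ 18.9811 -31.2822  28.    ]
hole [29.9878 18.4227 28.    ]
hole [ 30.1218 -17.6854  28.    ]
foot+y [99.5522 31.8591 28.    ]
foot [ 99.0914 -29.6265  28.    ]
handle end top [-89.2406   1.6588 175.    ]
side handle [-83.528    1.4582 170.    ]
side handle [-99.4763  -4.9637 180.    ]
side handle [-115.4246  -11.3856  190.    ]
side hole [-104.5988   45.9495   16.    ]
side hole [-103.8064  -46.0034   16.    ]
side hole [101.9457 -46.7417  16.    ]
sidefoot holes [array([27.0893, 19.0597, 28.    ]), array([ 27.5874, -17.3623,  28.    ])]
empty handle [261.1254  12.4484 175.    ]
```

The checks agree. The plate holes sit at ±103, ±46 mm, the foot is about 82 mm long and its -x edge is at about +17.5 mm, so the bracket has about 34 mm to travel. The handle end is at (-89,0,175). Next I plan the transit with a row helper.

```bash
cat >> h.py <<'E'
C=np.array([.528,.1955,0]); A=np.radians(-98.1)
ex=np.array([np.cos(A),np.sin(A),0]); ey=np.array([-ex[1],ex[0],0])
def J2W(x,y,z): return C+(ex*x+ey*y)/1000+np.array([0,0,z/1000])
def W2J(p): d=np.asarray(p)-C; return np.array([d@ex,d@ey,p[2]])*1000*np.array([1,1,1])
RT=R.from_euler("xyz",[np.pi,0,A+np.pi])   # tool x along jig -x, z down
def now():
    st=read_state(); p=st["ee_pos"]; d=p-C
    r=R.from_euler("xyz",st["tool_rot"])
    print("t",st["clock"],"TCP jig mm",np.array([d@ex,d@ey,p[2]])*1000,"rotvec err deg",np.degrees((r.inv()*RT).as_rotvec()),"F jig",np.array([st["ft_force"]@ex,st["ft_force"]@ey,st["ft_force"][2]]),"open",st["opening"])
    return p,r
def plan(wps,Rt=RT):
    "rows to successive (jig mm) TCP points, n rows each: [(xyz,n)]"
    p,r=now()
    for q,n in wps:
        q=J2W(*q); st=(q-p)/n
        for _ in range(n):
            w=(r.inv()*Rt).as_rotvec(degrees=True); w=w*min(1,10.4/max(1e-9,np.linalg.norm(w)))
            print(np.round(r.inv().apply(st)*100,1).tolist(),np.round(w,1).tolist())
            p=p+st; r=r*R.from_rotvec(w,degrees=True)
E
python3 -c "
from h import *
plan([((140,0,260),15)])"
```

```text
t 0.35 TCP jig mm [ 777.2676 -228.5892  228.5738] rotvec err deg [ -0.0216  -0.0144 -62.3717] F jig [-0.6375 -0.432  -0.0925] open 0.08546963584891902
[3.3, -3.1, -0.2] [-0.0, -0.0, -10.4]
[3.8, -2.4, -0.2] [-0.0, -0.0, -10.4]
[4.2, -1.7, -0.2] [-0.0, -0.0, -10.4]
[4.4, -0.9, -0.2] [-0.0, -0.0, -10.4]
[4.5, -0.1, -0.2] [-0.0, -0.0, -10.4]
[4.5, 0.7, -0.2] [-0.0, -0.0, -10.4]
[4.2, 1.5, -0.2] [-0.0, 0.0, -0.0]
[4.2, 1.5, -0.2] [-0.0, -0.0, -0.0]
[4.2, 1.5, -0.2] [-0.0, -0.0, -0.0]
[4.2, 1.5, -0.2] [-0.0, -0.0, -0.0]
[4.2, 1.5, -0.2] [-0.0, -0.0, -0.0]
[4.2, 1.5, -0.2] [-0.0, -0.0, -0.0]
[4.2, 1.5, -0.2] [-0.0, -0.0, -0.0]
[4.2, 1.5, -0.2] [-0.0, -0.0, -0.0]
[4.2, 1.5, -0.2] [-0.0, -0.0, -0.0]
```

>>> apply_moves(offset=[[3.3,-3.1,-0.8],[3.8,-2.4,-0.8],[4.2,-1.7,-0.5],[4.4,-0.9,-0.5],[4.5,-0.1,-0.2]], angular=[[0,0,-10.4],[0,0,-10.4],[0,0,-10.4],[0,0,-10.4],[0,0,-10.4]], fingers=0, force=40)

```text
clock: 0.98
ee_pos: [0.2962, -0.3382, 0.2566]
tool_rot: [3.14, -0.0, 1.272]
ft_force: [1.1, 0.1, 1.2]
opening: 0.0002
```

```bash
python3 -c "
from h import *
plan([((140,0,260),10)])"
```

```text
t 0.975 TCP jig mm [ 561.0706 -154.261   256.5569] rotvec err deg [ 0.07    0.0016 -9.0121] F jig [-0.2813  1.0595  1.1569] open 0.00022006036197140443
[4.4, 0.9, -0.0] [0.1, 0.0, -9.0]
[4.2, 1.5, -0.0] [0.0, -0.0, -0.0]
[4.2, 1.5, -0.0] [0.0, 0.0, 0.0]
[4.2, 1.5, -0.0] [0.0, 0.0, 0.0]
[4.2, 1.5, -0.0] [0.0, 0.0, 0.0]
[4.2, 1.5, -0.0] [0.0, 0.0, 0.0]
[4.2, 1.5, -0.0] [0.0, 0.0, 0.0]
[4.2, 1.5, -0.0] [0.0, 0.0, 0.0]
[4.2, 1.5, -0.0] [0.0, 0.0, 0.0]
[4.2, 1.5, -0.0] [0.0, 0.0, 0.0]
```

>>> apply_moves(offset=[[4.4,0.9,0],[4.2,1.5,0],[4.2,1.5,0],[4.2,1.5,0],[4.2,1.5,0]], angular=[[0,0,-9],[0,0,0],[0,0,0],[0,0,0],[0,0,0]])

```text
clock: 1.6
ee_pos: [0.4028, -0.134, 0.2578]
tool_rot: [3.137, 0.002, 1.435]
ft_force: [0.8, 0.0, -1.0]
opening: -0.0002
```

>>> apply_moves(offset=[[4.2,1.5,0],[4.2,1.5,0],[4.2,1.5,0],[4.2,1.5,0],[4.2,1.5,0]], angular=[[0,0,0],[0,0,0],[0,0,0],[0,0,0],[0,0,0]])

```text
clock: 2.22
ee_pos: [0.5085, 0.0711, 0.2587]
tool_rot: [3.133, 0.003, 1.435]
ft_force: [0.7, -1.6, -0.6]
opening: -0.0
```

```bash
python3 -c "
from h import *
plan([((135,0,58),5)])"
```

```text
t 2.225 TCP jig mm [125.9335  -1.7234 258.6964] rotvec err deg [0.4734 0.1662 0.323 ] F jig [ 1.497   0.9562 -0.5792] open -3.4031283348816286e-05
[-0.2, 0.0, 4.0] [0.5, 0.2, 0.3]
[-0.2, 0.0, 4.0] [-0.0, 0.0, 0.0]
[-0.2, 0.0, 4.0] [0.0, 0.0, 0.0]
[-0.2, 0.0, 4.0] [0.0, 0.0, 0.0]
[-0.2, 0.0, 4.0] [0.0, 0.0, 0.0]
```

>>> apply_moves(offset=[[-0.8,0,3.2],[-0.3,0,5],[0,0,5],[0,0,4.5],[0,0,2.2]], angular=[[0.5,0.2,0.3],[0,0,0],[0,0,0],[0,0,0],[0,0,0]])

```text
clock: 2.85
ee_pos: [0.513, 0.064, 0.0571]
tool_rot: [3.133, -0.003, 1.437]
ft_force: [0.1, -1.0, 0.9]
opening: 0.0001
```

```bash
python3 -c "
from h import *
plan([((105,0,58),5)])
c=camera('top');s=camera('side')
cv2.imwrite('pics/c2.png',np.hstack([cv2.resize(c['frame'][200:280,230:350],(480,320),interpolation=2),cv2.resize(s['frame'][235:340,250:355],(320,320),interpolation=2)]))"
```

```text
t 2.85 TCP jig mm [132.2704   3.672   57.055 ] rotvec err deg [ 0.516  -0.1497  0.4256] F jig [0.9889 0.2258 0.9462] open 8.913610027887186e-05
[0.5, -0.1, -0.0] [0.5, -0.1, 0.4]
[0.5, -0.1, -0.0] [-0.0, -0.0, 0.0]
[0.5, -0.1, -0.0] [0.0, -0.0, 0.0]
[0.5, -0.1, -0.0] [0.0, 0.0, 0.0]
[0.5, -0.1, -0.0] [-0.0, 0.0, 0.0]
```

View pics/c2.png

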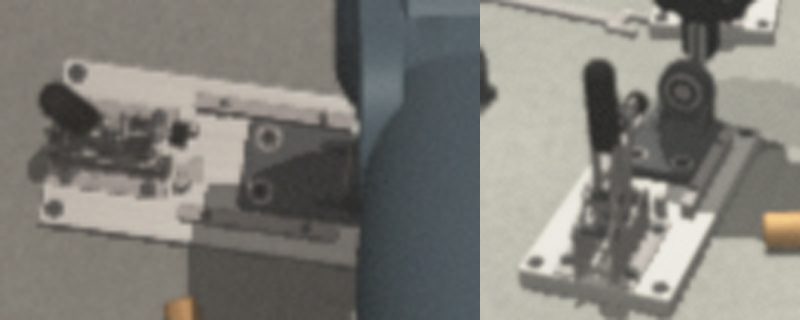

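The fingers stand just behind the lug and the bracket is untouched. Now I push gently.

>>> apply_moves(offset=[[0.6,-0.3,0],[0.5,-0.1,0],[0.5,0,0],[0.5,0,0],[0.5,0,0]], angular=[[0.5,-0.1,0.4],[0,0,0],[0,0,0],[0,0,0],[0,0,0]])

```text
clock: 3.58
ee_pos: [0.5152, 0.0913, 0.0612]
tool_rot: [3.137, 0.0, 1.429]
ft_force: [-0.5, -2.5, -1.1]
opening: -0.0001
```

```bash
python3 -c "
from h import *
now()"
```

```text
t 3.575 TCP jig mm [104.9229   1.9842  61.2344] rotvec err deg [ 0.2756  0.0285 -0.0266] F jig [ 2.5196 -0.1228 -1.0917] open -7.40299660482209e-05
```

>>> apply_moves(offset=[[0.5,0,0],[0.5,0,0],[0.5,0,0],[0.4,0,0],[0.3,0,0]], angular=[[0,0,0],[0,0,0],[0,0,0],[0,0,0],[0,0,0]])

```text
clock: 4.2
ee_pos: [0.5183, 0.113, 0.0613]
tool_rot: [3.137, 0.004, 1.428]
ft_force: [-1.1, -3.9, 0.1]
opening: -0.0001
```

```bash
python3 -c "
from h import *
now()"
```

```text
t 4.2 TCP jig mm [82.996   2.0019 61.2854] rotvec err deg [ 0.2807  0.246  -0.076 ] F jig [ 4.0007 -0.4934  0.0996] open -0.00012618677756915802
```

>>> apply_moves(offset=[[0.2,0,0],[0.2,0,0],[0.2,0,0],[0.2,0,0],[0.2,0,0]], angular=[[0,0,0],[0,0,0],[0,0,0],[0,0,0],[0,0,0]])

```text
clock: 4.82
ee_pos: [0.5191, 0.119, 0.0614]
tool_rot: [3.136, 0.015, 1.426]
ft_force: [-1.6, -9.5, 3.9]
opening: 0.0002
```

```bash
python3 -c "
from h import *
now()"
```

```text
t 4.825 TCP jig mm [77.0224  2.0214 61.4055] rotvec err deg [ 0.3124  0.8752 -0.2081] F jig [ 9.6459 -0.2621  3.862 ] open 0.0001933771303360082
```

>>> apply_moves(offset=[[0.2,0,0],[0.2,0,0],[0.2,0,0],[0.2,0,0],[0.2,0,0]], angular=[[0,0,0],[0,0,0],[0,0,0],[0,0,0],[0,0,0]])

```text
clock: 5.45
ee_pos: [0.519, 0.1186, 0.0617]
tool_rot: [3.135, 0.039, 1.419]
ft_force: [-1.3, -8.8, 3.5]
opening: 0.0002
```

```bash
python3 -c "
from h import *
now()"
```

```text
t 5.45 TCP jig mm [77.3615  1.944  61.6546] rotvec err deg [ 0.3574  2.2228 -0.5686] F jig [ 8.9409 -0.04    3.4633] open 0.00016872358247474296
```

It stopped at TCP x = 77.4 mm, against 78 predicted for home, and the force rose to 9 N. I back off, go up, and check.

>>> apply_moves(offset=[[-0.8,0,0],[-1.5,0,0],[-1,0,-4],[0,0,-5.5],[0,0,-5.5]], angular=[[0.3,1,0],[0,1,-0.5],[0,0,0],[0,0,0],[0,0,0]])

```text
clock: 6.08
ee_pos: [0.5108, 0.0879, 0.2111]
tool_rot: [-3.131, -0.011, 1.43]
ft_force: [0.7, 0.0, 0.1]
opening: -0.0
```

```bash
python3 -c "
from h import *
now()
c=camera('top');s=camera('side')
cv2.imwrite('pics/c3.png',np.hstack([cv2.resize(c['frame'][200:280,230:350],(480,320),interpolation=2),cv2.resize(s['frame'][235:340,250:355],(320,320),interpolation=2)]))"
```

```text
t 6.075 TCP jig mm [109.0032  -1.8865 211.1431] rotvec err deg [-0.5862 -0.6195  0.0311] F jig [-0.121   0.6619  0.0564] open -3.257280451373258e-05
```

View pics/c3.png

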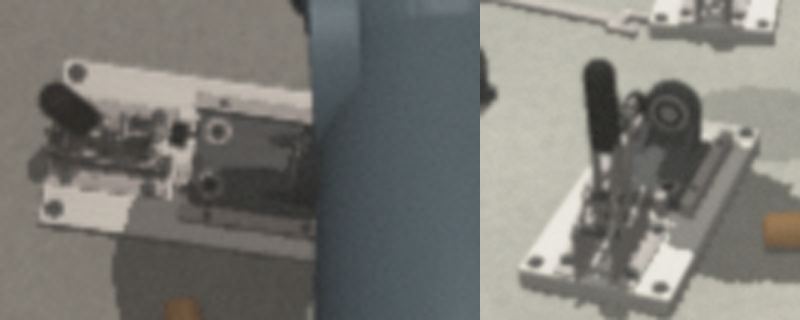

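The foot edge now stands at the pins (foot holes at about (284,233) and (282,246) full-frame) and looks square. Next is the clamp path.

```bash
cat >> h.py <<'E'
def tcp_for(phi,s=115,press=0):
    f=np.clip((phi-7.65)/78.55,0,1); b=np.radians(177.6-f*83)   # pin about bar pivot (-47,44)
    pin=np.array([-47,44])+24*np.array([np.cos(b),np.sin(b)]); p=np.radians(phi)
    c=pin+s*np.array([-np.sin(p),np.cos(p)])+(11-press)*np.array([np.cos(p),np.sin(p)])
    return (round(c[0]+11,1),0,round(c[1]+22,1))
E
python3 -c "
from h import *
t=lambda x,y,z: onz(camera('top'),230+(x-1.5)/4,200+(y-1.5)/4,z)
for p in [(217,131),(208,184),(198,110),(188,205)]: print('bracket holes/edge',W2J(t(*p,.028)))
for ph in (8,20,35,50,65,75,80,86.2): print(ph,tcp_for(ph))
plan([((-35,0,190),4),((-40,0,178),1)])"
```

```text
bracket holes/edge [-3.7506 18.2171 28.    ]
bracket holes/edge [ -4.2536 -17.3519  28.    ]
bracket holes/edge [-18.2188  30.2678  28.    ]
bracket holes/edge [-15.0629 -32.9047  28.    ]
8 (np.float64(-65.1), 0, np.float64(182.6))
20 (np.float64(-88.1), 0, np.float64(184.2))
35 (np.float64(-113.5), 0, np.float64(179.0))
50 (np.float64(-133.3), 0, np.float64(165.9))
65 (np.float64(-146.5), 0, np.float64(146.0))
75 (np.float64(-151.0), 0, np.float64(129.4))
80 (np.float64(-152.0), 0, np.float64(120.3))
86.2 (np.float64(-151.9), 0, np.float64(108.5))
t 6.375 TCP jig mm [109.2865  -2.1442 208.6337] rotvec err deg [-0.6414 -0.4954  0.0468] F jig [-0.6716 -0.3819 -0.3027] open 0.0002354739642084447
[3.6, 0.1, 0.5] [-0.6, -0.5, 0.0]
[3.6, 0.1, 0.5] [0.0, 0.0, 0.0]
[3.6, 0.1, 0.5] [-0.0, -0.0, -0.0]
[3.6, 0.1, 0.5] [-0.0, -0.0, 0.0]
[0.5, -0.0, 1.2] [-0.0, -0.0, 0.0]
```

>>> apply_moves(offset=[[3.6,0.1,0.4],[3.6,0.1,0.5],[3.6,0,0.5],[3.4,0,0.5],[0.5,0,1]], angular=[[-0.6,-0.5,0],[0,0,0],[0,0,0],[0,0,0],[0,0,0]])

```text
clock: 7.0
ee_pos: [0.528, 0.2362, 0.1692]
tool_rot: [-3.125, 0.002, 1.428]
ft_force: [-0.3, -0.5, -0.4]
opening: 0.0
```

```bash
python3 -c "
from h import *
plan([((-58,0,182),1),(tcp_for(12,press=2),2),(tcp_for(20,press=2),2)])"
```

```text
t 7.0 TCP jig mm [-40.2953  -5.7677 169.1845] rotvec err deg [-0.9535  0.1337 -0.061 ] F jig [ 0.5891 -0.2529 -0.4203] open 3.7962324347941626e-05
[1.8, 0.6, -1.3] [-1.0, 0.1, -0.1]
[0.8, 0.0, -0.1] [-0.0, -0.0, 0.0]
[0.8, 0.0, -0.1] [0.0, -0.0, 0.0]
[0.8, -0.0, -0.0] [-0.0, -0.0, 0.0]
[0.8, -0.0, -0.0] [0.0, 0.0, 0.0]
```

>>> apply_moves(offset=[[0.5,0.5,-1],[0.8,0.2,-0.3],[0.8,0,0],[0.8,0,0],[0.8,0,0]], angular=[[-0.9,0,0],[0,0,0],[0,0,0],[0,0,0],[0,0,0]])

```text
clock: 7.62
ee_pos: [0.5398, 0.2709, 0.1809]
tool_rot: [-3.138, 0.004, 1.425]
ft_force: [0.7, 0.0, 1.2]
opening: -0.0
```

```bash
python3 -c "
from h import *
plan([(tcp_for(20,press=2),1),(tcp_for(35,press=2),4)])"
```

```text
t 7.625 TCP jig mm [-76.3073   1.0179 180.8847] rotvec err deg [-0.2279  0.2529 -0.2494] F jig [-0.0963  0.6552  1.1809] open -4.380105036970899e-05
[1.4, -0.1, -0.3] [-0.2, 0.3, -0.2]
[0.6, -0.0, 0.1] [0.0, -0.0, -0.0]
[0.6, -0.0, 0.1] [-0.0, -0.0, -0.0]
[0.6, -0.0, 0.1] [-0.0, -0.0, 0.0]
[0.6, -0.0, 0.1] [-0.0, -0.0, 0.0]
```

>>> apply_moves(offset=[[1,0,-0.2],[0.8,0,0],[0.7,0,0.1],[0.7,0,0.2],[0.7,0,0.2]], angular=[[-0.2,0.2,-0.2],[0,0,0],[0,0,0],[0,0,0],[0,0,0]])

```text
clock: 8.25
ee_pos: [0.5457, 0.3125, 0.1777]
tool_rot: [3.142, 0.001, 1.429]
ft_force: [0.2, 0.4, 1.1]
opening: 0.0
```

```bash
python3 -c "
from h import *
plan([(tcp_for(50,press=2),3),(tcp_for(60,press=2),2)])
s=camera('side')['frame']; cv2.imwrite('pics/c4.png',cv2.resize(s[185:345,230:390],(560,560),interpolation=2))"
```

```text
t 8.25 TCP jig mm [-118.3662    1.051   177.7498] rotvec err deg [ 0.0001  0.0289 -0.0127] F jig [-0.4412  0.1667  1.0548] open 4.3989483303345764e-06
[0.5, -0.0, 0.4] [0.0, 0.0, -0.0]
[0.5, -0.0, 0.4] [-0.0, 0.0, 0.0]
[0.5, -0.0, 0.4] [0.0, -0.0, 0.0]
[0.5, -0.0, 0.6] [0.0, 0.0, 0.0]
[0.5, -0.0, 0.6] [0.0, 0.0, 0.0]
```

View pics/c4.png

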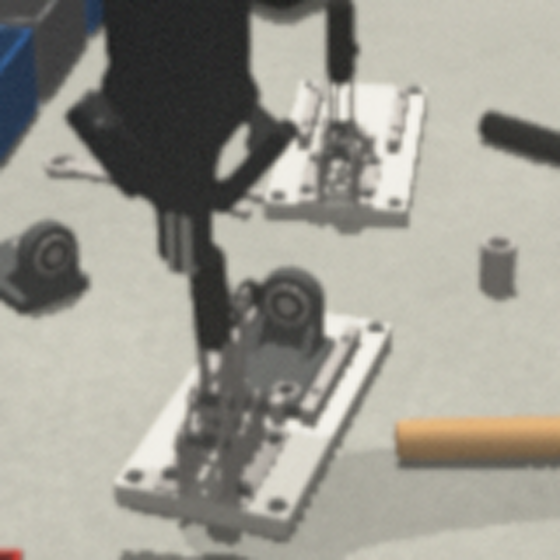

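```bash
python3 -c "
from h import *
s=camera('side')
cr=lambda p:(pix(s,p)-[230,185])*3.5
p=read_state()['ee_pos']
for dy in (-14,0,14): print('tip',dy,cr(p+ey*dy/1000-[0,0,.022]), 'tip -x face',cr(p+ey*dy/1000-ex*.011-[0,0,.022]))
for ph in (8,20,30,38,45):
  x,_,z=tcp_for(ph,135); f=np.radians(ph)
  x-=11+11*np.cos(f); z-=22+11*np.sin(f)
  print(ph,'end',cr(J2W(x,0,z)),'s59',cr(J2W(x+76*np.sin(f),0,z-76*np.cos(f))))
"
```

```text
tip -14 [209.067  306.8274] tip -x face [201.8691 316.9313]
tip 0 [185.513  302.5862] tip -x face [178.1242 312.6127]
tip 14 [162.1341 298.3765] tip -x face [154.5574 308.3266]
8 end [204.538  241.8158] s59 [214.2924 344.1521]
20 end [187.2105 267.2166] s59 [207.3927 350.9268]
30 end [174.156  294.0516] s59 [202.6277 358.2322]
38 end [164.9874 318.6588] s59 [199.5279 365.085 ]
45 end [158.1206 341.891 ] s59 [197.3866 371.6301]
```

```bash
python3 -c "
from h import *
import cell; print(cell.tip_reach)
s=camera('side')['frame']; t=camera('top')['frame']
a=cv2.resize(s[235:295,265:315],(500,600),interpolation=cv2.INTER_CUBIC); b=cv2.resize(t[205:265,220:250],(300,600),interpolation=cv2.INTER_CUBIC)
cv2.imwrite('pics/c5.png',cv2.convertScaleAbs(np.hstack([a,b]),alpha=1.8,beta=20))"
```

```text
0.022
```

View pics/c5.png

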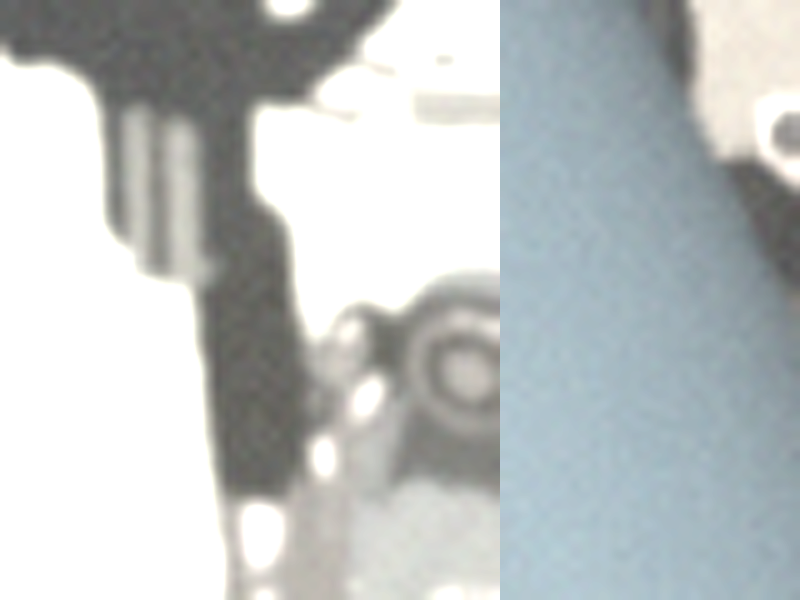

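Zoomed side view: the finger ends are at about px (280,261), well above the predicted (280,274). The grip, with its top at about px (290,255), still stands upright as at the start. So the fingertips reach about 20 mm less far down than I took them to, and they passed over the handle without moving it. I go up and back, then push again lower. TCP z of about 155 clears the 125 mm bar top under either reading.

>>> apply_moves(offset=[[0,0,-3],[-2,0,-1],[-3.5,0,0],[-2,0,2],[0,0,1.5]], angular=[[0,0,0],[0,0,0],[0,0,0],[0,0,0],[0,0,0]])

```text
clock: 9.07
ee_pos: [0.5347, 0.2306, 0.1836]
tool_rot: [3.139, 0.003, 1.427]
ft_force: [-0.5, 0.0, -0.5]
opening: -0.0004
```

```bash
python3 -c "
from h import *
plan([((-42,0,158),5)])
s=camera('side')
p=read_state()['ee_pos']
for dy in (-14,0,14): print('tip',dy,(pix(s,p+ey*dy/1000-ex*.011-[0,0,.022])-[250,215])*8)
s=s['frame']; a=cv2.resize(s[215:285,250:340],(720,560),interpolation=cv2.INTER_CUBIC)
cv2.imwrite('pics/c6.png',cv2.convertScaleAbs(a,alpha=1.5,beta=10))"
```

```text
t 9.075 TCP jig mm [-35.7135   1.7326 183.5959] rotvec err deg [ 0.1447  0.1644 -0.1382] F jig [ 0.0401 -0.481  -0.5345] open -0.0003812282766954206
[0.1, -0.0, 0.5] [0.1, 0.2, -0.1]
[0.1, -0.0, 0.5] [-0.0, 0.0, 0.0]
[0.1, -0.0, 0.5] [0.0, -0.0, 0.0]
[0.1, -0.0, 0.5] [0.0, 0.0, 0.0]
[0.1, -0.0, 0.5] [0.0, 0.0, 0.0]
tip -14 [417.8544 305.8585]
tip 0 [366.612  297.2434]
tip 14 [315.7299 288.689 ]
```

View pics/c6.png

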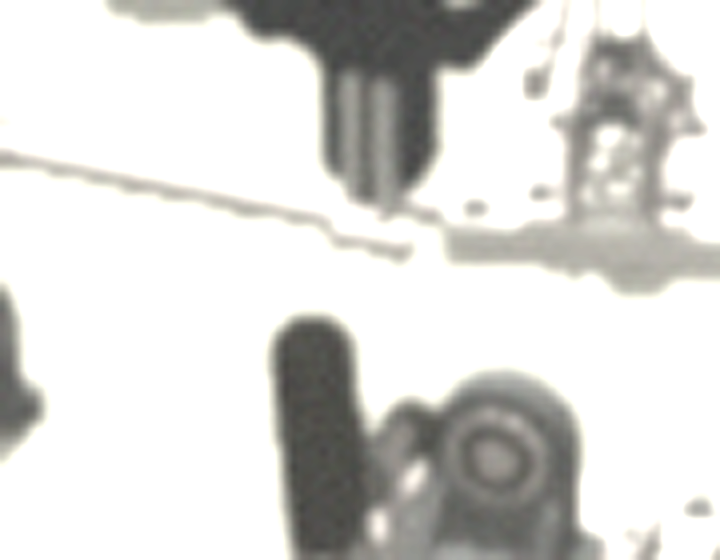

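```bash
python3 -c "
from h import *
s=camera('side'); 
for (u,v) in [(375,203),(325,160),(437,160)]:
  o,d=ray(s,250+u/8,215+v/8)
  for x in (-46.7,-35.7):
    k=(x/1000-(o-C)@ex)/(d@ex); p=o+k*d; print((u,v),W2J(p)*[1,1,1])
p,_=now(); print(read_state()['joints'])
"
```

```text
(375, 203) [-46.7     -1.912  187.7822]
(375, 203) [-35.7      2.2766 181.4121]
(325, 160) [-46.7     11.3939 197.875 ]
(325, 160) [-35.7     15.7538 191.6348]
(437, 160) [-46.7    -18.7549 202.948 ]
(437, 160) [-35.7    -14.7831 196.7731]
t 9.175 TCP jig mm [-36.2988   0.7765 182.5177] rotvec err deg [-0.0072  0.2136 -0.0832] F jig [-0.1105  0.1848  0.1963] open 0.0003316282400663788
[ 0.3017  0.4084  0.0073  1.1714 -0.0033  2.0153]
```

The ray check puts the fingertips at z ≈ 182–187 with TCP z ≈ 183, so tip reach when shut is about 0, not 22 mm. I'll use 0 in the path. The handle is confirmed untouched.

```bash
sed -i 's/round(c\[1\]+22,1)/round(c[1],1)/' h.py; python3 -c "
from h import *
for ph in (8,20,35,50,65,75,80,86.2): print(ph,tcp_for(ph))
plan([((-42,0,160),3),((-50,0,160),2)])"
```

```text
8 (np.float64(-65.1), 0, np.float64(160.6))
20 (np.float64(-88.1), 0, np.float64(162.2))
35 (np.float64(-113.5), 0, np.float64(157.0))
50 (np.float64(-133.3), 0, np.float64(143.9))
65 (np.float64(-146.5), 0, np.float64(124.0))
75 (np.float64(-151.0), 0, np.float64(107.4))
80 (np.float64(-152.0), 0, np.float64(98.3))
86.2 (np.float64(-151.9), 0, np.float64(86.5))
t 9.175 TCP jig mm [-36.2988   0.7765 182.5177] rotvec err deg [-0.0072  0.2136 -0.0832] F jig [-0.1105  0.1848  0.1963] open 0.0003316282400663788
[0.2, -0.0, 0.7] [-0.0, 0.2, -0.1]
[0.2, -0.0, 0.8] [0.0, -0.0, 0.0]
[0.2, -0.0, 0.8] [-0.0, -0.0, -0.0]
[0.4, -0.0, 0.0] [-0.0, 0.0, 0.0]
[0.4, -0.0, 0.0] [0.0, -0.0, 0.0]
```

>>> apply_moves(offset=[[0,0,0.8],[0,0,0.8],[0.3,0,0.5],[0.7,0,0],[0.7,0,0]], angular=[[0,0,0],[0,0,0],[0,0,0],[0,0,0],[0,0,0]])

```text
clock: 9.8
ee_pos: [0.5368, 0.2486, 0.161]
tool_rot: [3.141, 0.003, 1.428]
ft_force: [0.3, -0.4, -0.7]
opening: -0.0004
```

```bash
python3 -c "
from h import *
plan([(tcp_for(12,press=2),2),(tcp_for(20,press=2),3)])"
```

```text
t 9.8 TCP jig mm [-53.7866   1.2266 161.0133] rotvec err deg [ 0.0601  0.188  -0.1025] F jig [ 0.3011  0.3722 -0.7077] open -0.00041230752434662303
[1.1, -0.1, -0.0] [0.1, 0.2, -0.1]
[1.1, -0.1, -0.0] [0.0, -0.0, -0.0]
[0.5, -0.0, -0.0] [0.0, 0.0, 0.0]
[0.5, -0.0, -0.0] [-0.0, -0.0, 0.0]
[0.5, -0.0, -0.0] [0.0, 0.0, 0.0]
```

>>> apply_moves(offset=[[0.8,-0.1,0],[0.8,0,0],[0.7,0,0],[0.7,0,0],[0.7,0,0]], angular=[[0,0,0],[0,0,0],[0,0,0],[0,0,0],[0,0,0]])

```text
clock: 10.42
ee_pos: [0.5419, 0.2879, 0.1621]
tool_rot: [3.138, 0.005, 1.428]
ft_force: [-0.5, -2.4, 0.6]
opening: 0.0002
```

```bash
python3 -c "
from h import *
plan([(tcp_for(35,press=2),3),(tcp_for(42,press=2),2)])
s=camera('side')['frame'];a=cv2.resize(s[215:305,250:340],(540,540),interpolation=cv2.INTER_CUBIC)
cv2.imwrite('pics/c7.png',cv2.convertScaleAbs(a,alpha=1.5,beta=10))"
```

```text
t 10.425 TCP jig mm [-93.3938   0.7073 162.1175] rotvec err deg [ 0.1836  0.2642 -0.0577] F jig [ 2.4655 -0.1171  0.6492] open 0.00017083683315816784
[0.7, -0.0, 0.2] [0.2, 0.3, -0.1]
[0.7, -0.0, 0.2] [-0.0, -0.0, -0.0]
[0.7, -0.0, 0.2] [0.0, 0.0, -0.0]
[0.5, 0.0, 0.3] [0.0, 0.0, -0.0]
[0.5, 0.0, 0.3] [0.0, 0.0, -0.0]
```

View pics/c7.png

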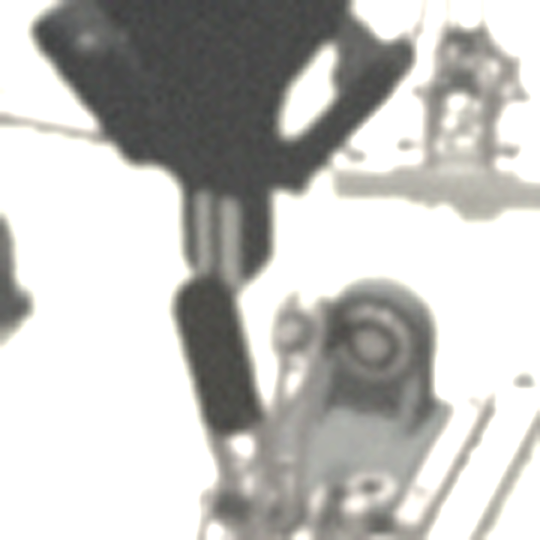

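The handle now leans with the fingers behind it, its top at about px (283,262), and F is 2.5 N. The contact is near the end, so I bias the path lower.

>>> apply_moves(offset=[[0.6,0,0.7],[0.6,0,0.6],[0.6,0,0.4],[0.6,0,0.4],[0.6,0,0.4]], angular=[[0,0,0],[0,0,0],[0,0,0],[0,0,0],[0,0,0]])

```text
clock: 11.1
ee_pos: [0.5468, 0.32, 0.1351]
tool_rot: [3.138, 0.004, 1.429]
ft_force: [-0.1, -1.9, 0.9]
opening: 0.0003
```

```bash
python3 -c "
from h import *
for f in (35,42,50,58): print(f,tcp_for(f,108))
plan([(tcp_for(58,108,press=3),5)])"
```

```text
35 (np.float64(-109.4), 0, np.float64(151.2))
42 (np.float64(-118.8), 0, np.float64(146.6))
50 (np.float64(-128.0), 0, np.float64(139.4))
58 (np.float64(-135.3), 0, np.float64(130.4))
t 11.1 TCP jig mm [-125.9431    1.0431  135.0921] rotvec err deg [ 0.2029  0.2234 -0.0522] F jig [1.8831 0.201  0.8929] open 0.0002528116630064594
[0.2, -0.0, 0.1] [0.2, 0.2, -0.1]
[0.2, -0.0, 0.1] [-0.0, -0.0, 0.0]
[0.2, -0.0, 0.1] [-0.0, 0.0, 0.0]
[0.2, -0.0, 0.1] [-0.0, 0.0, 0.0]
[0.2, -0.0, 0.1] [-0.0, 0.0, 0.0]
```

>>> apply_moves(offset=[[0.5,0,0.4],[0.5,0,0.5],[0.4,0,0.6],[0.3,0,0.6],[0.3,0,0.7]], angular=[[0,0,0],[0,0,0],[0,0,0],[0,0,0],[0,0,0]])

```text
clock: 11.72
ee_pos: [0.5494, 0.3406, 0.105]
tool_rot: [3.139, 0.006, 1.429]
ft_force: [-2.0, -3.9, 4.2]
opening: 0.0001
```

```bash
python3 -c "
from h import *
for f in (58,66,74,80,86): print(f,tcp_for(f,108))
now()
s=camera('side')['frame'];a=cv2.resize(s[215:335,230:350],(540,540),interpolation=cv2.INTER_CUBIC)
cv2.imwrite('pics/c8.png',cv2.convertScaleAbs(a,alpha=1.5,beta=10))"
```

```text
58 (np.float64(-135.3), 0, np.float64(130.4))
66 (np.float64(-140.7), 0, np.float64(119.6))
74 (np.float64(-144.0), 0, np.float64(107.2))
80 (np.float64(-145.1), 0, np.float64(97.1))
86 (np.float64(-145.0), 0, np.float64(86.4))
t 11.725 TCP jig mm [-146.6953    0.7578  104.9893] rotvec err deg [ 0.1635  0.3167 -0.0475] F jig [ 4.1177 -1.4426  4.1871] open 0.00013923917261425737
```

View pics/c8.png

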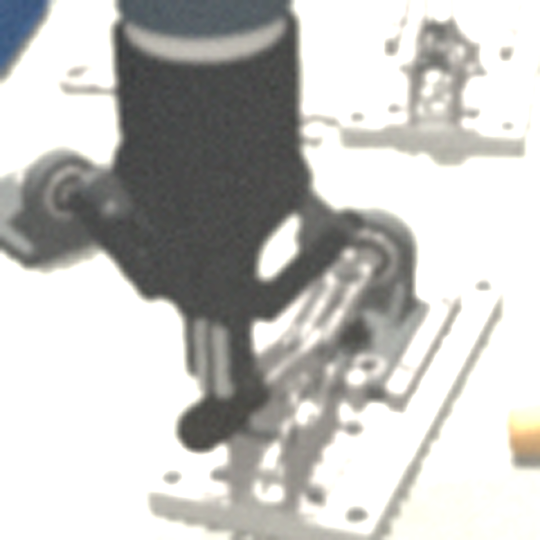

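The handle is nearly down (end at about px (275,310)), the bar is coming down and the force is rising. I push on downward.

>>> apply_moves(offset=[[0.1,0,0.6],[0.1,0,0.6],[0,0,0.6],[0,0,0.6],[0,0,0.6]], angular=[[0,0,0],[0,0,0],[0,0,0],[0,0,0],[0,0,0]])

```text
clock: 12.4
ee_pos: [0.5503, 0.3455, 0.0777]
tool_rot: [3.137, -0.001, 1.43]
ft_force: [-12.4, -6.7, 38.4]
opening: -0.0002
```

```bash
python3 -c "
from h import *
now()"
```

```text
t 12.4 TCP jig mm [-151.6804    0.947    77.7332] rotvec err deg [ 0.262  -0.083   0.0216] F jig [  8.3478 -11.3502  38.3593] open -0.00020832480637313116
```

38 N at z = 78 means the handle is on its stop. I lift off and check.

>>> apply_moves(offset=[[0,0,-0.8],[0,0,-2],[0,0,-5],[0,0,-6],[0,0,-6]], angular=[[0,0,0],[0,0,0],[0,0,0],[0,0,0],[0,0,0]])

```text
clock: 13.02
ee_pos: [0.5462, 0.3439, 0.2753]
tool_rot: [-3.137, 0.004, 1.43]
ft_force: [1.8, 0.8, -0.1]
opening: -0.0001
```

>>> apply_moves(offset=[[-6,0,-2],[-6,0,0],[-6,-2,0],[-6,-3,0],[-6,-3,0]], angular=[[0,0,0],[0,0,0],[0,0,0],[0,0,0],[0,0,0]])

```text
clock: 13.65
ee_pos: [0.4371, 0.0667, 0.299]
tool_rot: [3.129, -0.004, 1.436]
ft_force: [0.8, -0.5, 0.6]
opening: 0.0
```

```bash
python3 -c "
from h import *
now()
c=camera('top');s=camera('side')
cr=lambda p:(pix(s,p)-[230,225])*4
for n,q in [('end locked',(-184,0,77)),('end at dead pt-ish',(-182,0,88)),('root',(-49,0,68))]: print(n,cr(J2W(*q)),pix(c,J2W(*q)))
cv2.imwrite('pics/c9.png',cv2.convertScaleAbs(np.hstack([cv2.resize(s['frame'][225:345,230:330],(400,480),interpolation=2),cv2.resize(c['frame'][200:280,210:310],(400,320),interpolation=2)[:320] if 0 else cv2.resize(c['frame'][180:300,210:310],(400,480),interpolation=2)]),alpha=1.4,beta=10))"
```

```text
t 13.65 TCP jig mm [140.3247 -71.8265 299.0387] rotvec err deg [ 0.7451 -0.2419  0.3611] F jig [0.3675 0.8389 0.6366] open 4.4122007335466424e-05
end locked [168.0879 394.079 ] [211.4409 226.0562]
end at dead pt-ish [168.7636 373.1625] [211.3939 225.3657]
root [266.546  259.6527] [264.3447 234.1536]
```

View pics/c9.png

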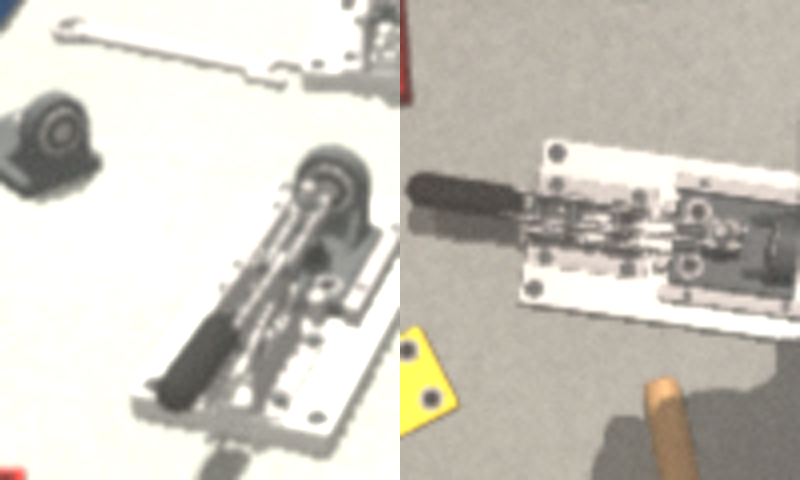

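The handle lies flat: its end is at about crop (172,395) against (168,394) predicted for locked. The bar is down on the foot, and the foot holes at px (284,232) and (282,246) are unchanged, so the bracket is still home. I do a last numeric check and hand in.

```bash
python3 -c "
from h import *
a=cv2.imread('pics/side0.png');b=camera('side')['frame']
d=(cv2.absdiff(a,b).max(2)>45).astype(np.uint8)
n,_,st,_=cv2.connectedComponentsWithStats(cv2.dilate(d,np.ones((3,3),np.uint8)))
print([tuple(x) for x in st[1:] if x[4]>40])
t=cv2.imread('pics/top0.png');c=camera('top')['frame']
h=cv2.cvtColor(c,cv2.COLOR_BGR2GRAY);g=cv2.cvtColor(t,cv2.COLOR_BGR2GRAY)
for n,(x,y,w,k) in dict(spare=(315,140,45,45),wrench=(380,150,30,70),tin=(250,140,40,40),can=(450,135,45,40)).items(): print(n,cv2.absdiff(h,g)[y:y+k,x:x+w].max())
print(hand_in())"
```

```text
[(np.int32(329), np.int32(0), np.int32(66), np.int32(164), np.int32(6399)), (np.int32(337), np.int32(0), np.int32(275), np.int32(397), np.int32(28209)), (np.int32(561), np.int32(0), np.int32(79), np.int32(176), np.int32(6331)), (np.int32(568), np.int32(193), np.int32(54), np.int32(66), np.int32(2285)), (np.int32(267), np.int32(253), np.int32(64), np.int32(76), np.int32(1783)), (np.int32(286), np.int32(315), np.int32(8), np.int32(12), np.int32(61)), (np.int32(271), np.int32(333), np.int32(29), np.int32(29), np.int32(384))]
spare 9
wrench 58
tin 9
can 8
the job is handed in; nothing more can be done
None
```

I pushed the bracket home against both stop pins, then pushed the loaded jig's clamp handle over until it locked, and handed the job in at about 14 s. `hand_in` gives no verdict.

**Bracket:** it slid about 34 mm and stopped where it should, with the push rising to 9 N. Both foot holes read within about 0.5 mm of each other along the nest, so it sits square. They had not moved after clamping.

**Clamp:** the handle met its stop at 38 N of wrist force, pushed with the fingertips. After I let go it stayed down, with its end within a few pixels of where the locked position should appear. The bar is down on the foot.

**What did not go to plan:**
- **First handle pass missed:** the closed fingertips reached about 20 mm less far than `tip_reach` says, so they passed over the handle without moving it. I confirmed this in the pictures and pushed again lower.
- **Foot edge reading:** picked by eye, its two ends differed by about 3 mm (-18 and -15 mm). I trusted the hole centres instead.

**Rest of the bench:**
- **Spare bracket, tin and spray can:** unchanged in the top view.
- **Wrench:** a brightness difference of 58 showed in the top view of its area. The side view shows no change there and the gripper never went near it, so I think it is the arm's shadow.
- **Empty jig's clamp:** it stood open in the side pictures and I never touched it. I did not measure it again at the end.

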